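# Put the blue pipette on charge

### The arm

A 6-joint arm with a two-finger parallel gripper is mounted at the origin on the work surface. World frame = base frame: x ahead of the robot, y to its left, z up, the work surface at z = 0. Lengths are in m, angles in rad, forces in N, time in s.
With the tool pointing down it reaches from about 0.325 to 0.875 m from the base axis. Payload 4.4 kg.
Tool frame: the origin (TCP) lies on the centre line of the jaws, within the pads' length; the fingertips stand 14 mm ahead of it and the grasp point (between the pads) lies 5 mm behind it; z points along the fingers, x is the direction in which the jaws open and shut, and the axes are right-handed (so a half turn about z gives the same grasp; the last joint's range is limited). The gripper opens to 85 mm and grips with 20 to 120 N. Pads are 22 mm wide; open, the fingers measure 114 mm over their backs; the gripper's body (76 mm by 85 mm) begins 54 mm behind the grasp point. The pads swing forward as they close: fully open they stand 13 mm farther back than shut.
Start: joints at [-1.266, 0.207, 1.542, -0, 1.393, -0.15], TCP at [0.253, -0.516, 0.245] pointing down, gripper open.
Joint ranges: [-2.73, 2.73], [-0.86, 2.22], [0.23, 2.46], [-1.11, 4.25], [0.08, 2.63], [-2.82, 2.82]. Speed limits (rad/s): [2.79, 2.79, 3.14, 3.14, 3.14, 3.14].

### API

Orientations are given as [roll, pitch, yaw] about the fixed x, y, z axes, in that order (R = Rz(yaw) Ry(pitch) Rx(roll)).
In Python, from workcell import robot gives the robot as it stands.
- The arm moves only by the shell command python3 -m jog 'ROWS' [FORCE]. ROWS is JSON, a list of rows, each an object with "claw": the finger opening in cm, from 0 to 8.54; "travel": the shift along the tool's x, y, z in cm, a list of three; "turn": the turn about the tool's z in rad. A call has exactly 5 rows; each row is the pose to reach, as a shift and turn from the pose commanded when the call began, along the tool's axes at that moment; what a row does not reach only later rows make up. A row lasts 1/12 s, in which the tool goes at most 41.7 mm and 7.16 degrees, less where a joint would pass 70% of its speed; a pose out of reach is approached as far as the arm can. A call with a gripper value outside its range is refused whole. The fingers move at their own pace and stop on an object; FORCE is the grip in N (left out, the last holds). Time passes only in rows, so rows that repeat a pose let the fingers close, or fill a call up. It gives the time, the measured TCP pose, the force and the opening at its end, in the units of the state.
- robot.get_obs(): the state, without advancing time (a new reading comes with each control period).
- robot.get_image(name): name is "side" or "top"; returns the picture (420x560x3 uint8, red, green, blue); there is no depth.
- robot.get_calibration(name): a dict with "fx", "fy", "cx", "cy" (pixels), "cam_to_world" (4x4, takes a point from camera to world coordinates). Camera axes: x right, y down, z forward; pixel columns grow to the right and rows downward; lengths in m; the calibration is good to about 2 mm. A picture is of the moment at which its call begins. get_calibration takes no time and is no camera call.
- robot.finish_job(): hands the job in, once; it reports no verdict.
The state is a dict: "clock": time; "q": joint angles; "joint_velocities": joint speeds; "joint_torque": joint torques, N m; "position": TCP position; "orientation": TCP orientation; "contact_force": force on the tool from outside, world axes, zero at the start; "torque": the same for the moment, N m; "grip_width": finger opening in m.
Only numpy, scipy, OpenCV 4.12 (cv2) and the standard library are available. Lean on these libraries where they do the work, as an engineer would, in place of code of your own. Each camera call takes 0.05 s, during which the arm holds its last target. There are 200 camera calls.

### The job

The electronic pipette with the blue button needs charging: turn the pipette carousel the shorter way round until the blue pipette's place is at the white front mark on the base, lift that pipette by its handle (not by its button) up off its hook edge, and hang it by its finger hook on the charging stand. Once it hangs there, press the stand's red rocker switch fully on. Leave the other pipettes hanging and everything else on the bench where it is.

Things in the scene. Friction and masses are not known exactly. Their poses are not given: they have to be found in the camera images.
- carousel_base: Fixed round dark-grey foot of the pipette carousel, 240 mm across, 12 mm high, on the bench; it does not turn. Origin at the centre of its underside, on the upright turning axis (z). Its -x direction points to the front, roughly to the robot's side of the bench, where a white bar lies on it.
- front_mark (a point): The middle of the white front bar on the foot, 105 mm from the axis (the bar reaches from 85 to 115 mm).
- carousel (a joint): Turn of the carousel's upper part about the upright axis, rad, counter-clockwise from above positive, always 0 at the start. No stops or detents, stays where left (friction 0.05 N m). Six places 60 degrees apart, each an upright grey plate; a hung pipette's axis is 85 mm from the turning axis (after a shake it may lean up to 9 degrees, lower end inwards).
- carousel_knob (a point): On the axis 324 mm above the bench, inside the round black knob (48 mm across, 301 to 336 mm above the bench) that turns the carousel. It stands on a round grey cover, 124 mm across, 292 to 301 mm above the bench, which overhangs the pipettes: a gripper cannot come straight down on their handles and must reach in tilted from outside.
- slot_blue (a point): Middle of the top edge (hook edge) of the blue pipette's plate, 66.5 mm from the axis, 219 mm above the bench; turns with the carousel and is at the front when straight on the -x side of carousel_base. Each plate is 19 mm wide, 6 mm thick, 90 mm high, between two 3 mm cheeks that stand 9 mm above the edge and leave a 19 mm gap.
- pip_blue: Electronic pipette, 243 mm long, about 125 g, hanging upright. White with blue top button and band. Origin at its lower end, z up along its axis, +x to its finger hook (to the turning axis while in the carousel, its lower end then 22 mm above the bench). Shaft 12 mm across to z = 86 mm, then 22 mm, handle 30 mm across from z = 121 to 210 mm; best gripped at z = 150 to 170 mm, near the centre of mass.
- blue_hook (a point): Middle of the underside of the blue pipette's hook arm, at (23.5, 0, 197) mm in its frame: this rests on a hook edge. The arm is 12 mm wide, 9 mm thick, and ends at x = 38 mm; its end (x = 32 to 38 mm) turns down to z = 182 mm, leaving 17 mm between handle and end for the 6 mm plate. It must rise 15 mm, better 25 mm, before it can be drawn off along -x.
- blue_button: The blue push button on top of the blue pipette, 16 mm across on an 8 mm stem, from z = 210 to 243 mm in the pipette's frame (same origin and axes as pip_blue). Not to be gripped or pressed.
- charger: Fixed cream and lilac charging stand: base 105 x 100 x 14 mm, sloping switch console at its front (-x), post behind. Origin on the bench under the axis of a pipette hung flush (same axes as the pipette, lower end 38 mm up), +x to the post. Hook plate and cheeks as in the carousel; behind the plate the hook end has free room to x = 52 mm, down to 165 mm above the bench.
- charger_lip (a point): Middle of the top edge of the stand's plate, at (18.5, 0, 235) mm in its frame; the blue pipette's hook arm has to rest here. Nothing stands above or in front of it.
- rocker (a joint): Red rocker switch, 44 x 24 mm, on the stand's console (sloping 25 degrees, lower at the front), pivot at (-67, 0, 25) mm in the stand's frame. 0 rad off, 0.44 fully on; stays where left. Pressing its upper half (towards the post, with the white bar) with about 4 N switches on.
- rocker_on (a point): Point on the face of the rocker's upper half, 14 mm from its pivot, where to press to switch on. When off it is at about (-62, 0, 42) mm in the stand's frame; it moves with the rocker and sinks about 6 mm towards the console.
- pip_yellow: Electronic pipette, 243 mm long, about 125 g, hanging upright. Like the blue one but with a yellow button and band; in the place next to the blue one (60 degrees counter-clockwise from it, seen from above). Origin at its lower end, z up, 22 mm above the bench while it hangs. To be left hanging.
- pip_green: Electronic pipette, 243 mm long, about 125 g, hanging upright. Like the blue one but with a green button and band; in the place next to the blue one (60 degrees clockwise from it). Origin at its lower end, z up, 22 mm above the bench while it hangs. To be left hanging.
- pip_red: Electronic pipette, 243 mm long, about 125 g, hanging upright. Like the blue one but with a red button and band; in the place opposite the blue one. Origin at its lower end, z up, 22 mm above the bench while it hangs. To be left hanging.
- slide_box: Bystander: blue slide box, 74 x 78 x 34 mm, loose. Origin under its centre.
- tip_box: Bystander: yellow pipette-tip box with pale lid, 86 x 124 x 67 mm, loose. Origin under its centre.
- tube_rack: Bystander: white tube rack with six capped tubes, 70 x 190 x 100 mm, loose. Origin under its centre.
- reagent: Bystander: amber reagent bottle, 60 mm across, 130 mm high, loose. Origin under its centre.
- beaker: Bystander: empty clear beaker, 68 mm across, 85 mm high, loose. Origin under its centre.

How it is judged:
On the way, in this order (a step that is already met when the one before it is completed fails the run):
1. the blue pipette's place has been turned to the front mark (within about 12 degrees) and stands still, the pipette still hanging in it (x of slot_blue in the frame of carousel_base below 0 m and y of slot_blue in the frame of carousel_base between -0.014 and 0.014 m and velocity of joint carousel between -0.15 and 0.15 rad/s and distance between blue_hook and slot_blue below 0.02 m), for 0.2 s.
2. the blue pipette has been lifted off and is held clear of the carousel (distance between blue_hook and slot_blue above 0.06 m and angle between pip_blue's own z axis and vertical below 0.8 rad and contact force between the fingers and pip_blue above 0.5 N), for 0.1 s.
3. the blue pipette hangs by its hook on the charging stand, let go and still (distance between blue_hook and charger_lip below 0.014 m and z of blue_hook in the frame of charger below 0.243 m and angle between pip_blue's own z axis and vertical below 0.3 rad and linear speed of pip_blue below 0.03 m/s and contact force between the fingers and pip_blue below 0.05 N), for 0.3 s.
4. the rocker switch is pressed on (value of joint rocker above 0.34 rad), for 0.1 s.
At the end, for the whole second after the job is handed in: Blue pipette let go and still on the charging stand, hook arm on the hook edge (middles within 14 mm), upright within 17 deg; rocker on (over 0.34 rad); its empty place within 17 deg of the front mark; the other three pipettes still hanging in the carousel, upright within 17 deg (all of step 3 and value of joint rocker above 0.34 rad and x of slot_blue in the frame of carousel_base below 0 m and y of slot_blue in the frame of carousel_base between -0.02 and 0.02 m and angle between each of pip_yellow, pip_green, pip_red's own z axis and vertical below 0.3 rad and horizontal distance between each of pip_yellow, pip_green, pip_red and carousel_base below 0.115 m and height (world z) of each of pip_yellow, pip_green, pip_red above 0.015 m); the robot touches nothing.
It fails at once if the carousel is turned the longer way round (starts within 7 degrees of exactly opposite may go either way) ((x of slot_blue in the frame of carousel_base above 0 m and y of slot_blue in the frame of carousel_base between 0.0165 and 0.0259 m and distance of slot_blue from where it was at the start of the episode above 0.0342 m) or (x of slot_blue in the frame of carousel_base above 0 m and y of slot_blue in the frame of carousel_base between -0.0259 and -0.0165 m and distance of slot_blue from where it was at the start of the episode above 0.0342 m)).
It fails at once if another pipette is knocked off its place ((angle between pip_yellow's own z axis and vertical above 0.5 rad or height (world z) of pip_yellow below 0.012 m) or (angle between pip_green's own z axis and vertical above 0.5 rad or height (world z) of pip_green below 0.012 m) or (angle between pip_red's own z axis and vertical above 0.5 rad or height (world z) of pip_red below 0.012 m)).
It fails at once if the blue pipette's button is gripped or pressed with more than 3 N (contact force between any of the fingers, the arm and blue_button above 3 N).
It fails at once if a bystander on the bench is moved by more than 30 mm (distance of any of slide_box, tip_box, tube_rack, reagent, beaker from where it was at the start of the episode above 0.03 m).
It also fails if it takes over 64 s, if anything falls off the work surface, if the arm or the gripper's body presses on something with over 40 N, if the wrist force passes 120 N, or if a joint passes its speed limit or range.

## Working session

There is one attempt and no reset: what is moved stays moved. The work goes in short steps, Python scripts to look and compute and a shell command to move; the robot and the scene stay as the last step left them, time stands still between calls to the robot, and variables do not carry over. Pictures are saved under pics/ and viewed, about 8 in all and at most 12, crops included, and the job is handed in when it is done.

```bash
ls; mkdir -p pics; python3 - <<'E'
from workcell import robot
import cv2,json
print(robot.get_obs())
for n in("side","top"):
    im=robot.get_image(n);cv2.imwrite(f"pics/{n}0.png",im[:,:,::-1]);c=robot.get_calibration(n);print(n,c)
E
```

```text
pics
{'clock': 0.0, 'q': array([-1.26547163e+00,  2.07448646e-01,  1.54295268e+00, -5.12361691e-06,
        1.39345003e+00, -1.50481109e-01]), 'joint_velocities': array([-0.00146698,  0.00031628, -0.00020325, -0.0001407 ,  0.00043277,
       -0.00016366]), 'joint_torque': array([-1.04469149e-03, -3.83038652e+01, -2.91598195e+01, -4.49062591e-04,
        1.04709851e-02,  9.88810399e-06]), 'position': array([ 0.25288953, -0.51561304,  0.24411003]), 'orientation': array([-3.14125903e+00,  2.23392350e-03, -1.11498924e+00]), 'contact_force': array([ 0.07603321, -0.03088905,  0.57358916]), 'torque': array([ 0.00467092, -0.05261991, -0.03273905]), 'grip_width': 0.08507637272120454}
side {'fx': 475.923135499141, 'fy': 475.923135499141, 'cx': 283.3288731044812, 'cy': 211.8718989187337, 'cam_to_world': array([[ 0.69507462, -0.54264616,  0.47159985, -0.03585636],
       [-0.71891149, -0.53020613,  0.4494972 , -0.72882183],
       [ 0.0061272 , -0.65147265, -0.75864738,  1.23580954],
       [ 0.        ,  0.        ,  0.        ,  1.        ]])}
top {'fx': 506.92333780063484, 'fy': 506.92333780063484, 'cx': 282.88370280511486, 'cy': 197.2741002564305, 'cam_to_world': array([[ 0.02950883, -0.99691809,  0.07268803,  0.51022482],
       [-0.99955723, -0.02915276,  0.00595485, -0.10297621],
       [-0.00381744, -0.07283157, -0.99733695,  1.36530125],
       [ 0.        ,  0.        ,  0.        ,  1.        ]])}
```

View pics/side0.png

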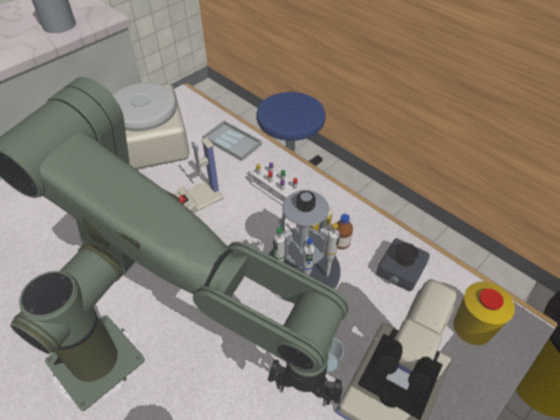

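View pics/top0.png

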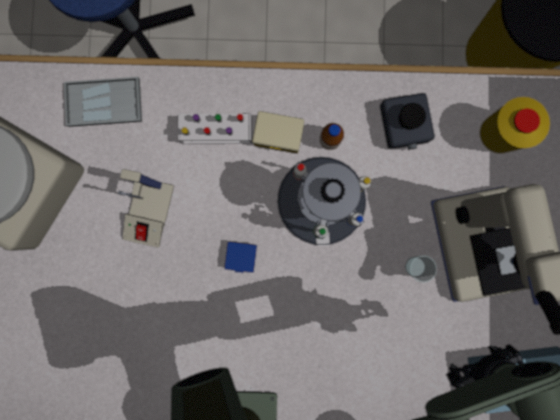

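The side view shows the carousel at about (310,230) and the charger at about (205,180). In the top view the knob is at (333,190), blue button (358,219), green (322,232), red (300,168), yellow (366,181), and the charger with red rocker at (141,232). I'll zoom in next.

```bash
cat > h.py <<'E'
import numpy as np,cv2
from workcell import robot
K={n:robot.get_calibration(n) for n in("side","top")}
def ray(n,uv):
    c=K[n];T=c["cam_to_world"];d=T[:3,:3]@np.array([(uv[0]-c["cx"])/c["fx"],(uv[1]-c["cy"])/c["fy"],1]);return T[:3,3],d/np.linalg.norm(d)
def onz(n,uv,z):
    o,d=ray(n,uv);return (o+d*(z-o[2])/d[2]).round(4)
def proj(n,p):
    c=K[n];q=np.linalg.inv(c["cam_to_world"])@np.r_[p,1];return np.array([c["fx"]*q[0]/q[2]+c["cx"],c["fy"]*q[1]/q[2]+c["cy"]]).round(1)
def two(a,b):
    (o1,d1),(o2,d2)=ray("top",a),ray("side",b);A=np.c_[d1,-d2];s=np.linalg.lstsq(A,o2-o1,rcond=None)[0]
    p,q=o1+d1*s[0],o2+d2*s[1];return ((p+q)/2).round(4),np.linalg.norm(p-q).round(4)
def crop(n,f,boxes,s):
    im=robot.get_image(n)[:,:,::-1] if not isinstance(n,np.ndarray) else n
    t=[cv2.resize(im[b[1]:b[3],b[0]:b[2]],None,fx=s,fy=s,interpolation=cv2.INTER_CUBIC) for b in boxes]
    cv2.imwrite(f,np.hstack(t))
E
python3 - <<'E'
from h import *
t=cv2.imread("pics/top0.png");s=cv2.imread("pics/side0.png")
crop(t,"pics/c1.png",[(270,145,380,255),(95,145,205,255)],3.6)
crop(s,"pics/c2.png",[(250,180,360,300),(150,120,260,240)],3.6)
E
```

```text
(no output)
```

View pics/c1.png

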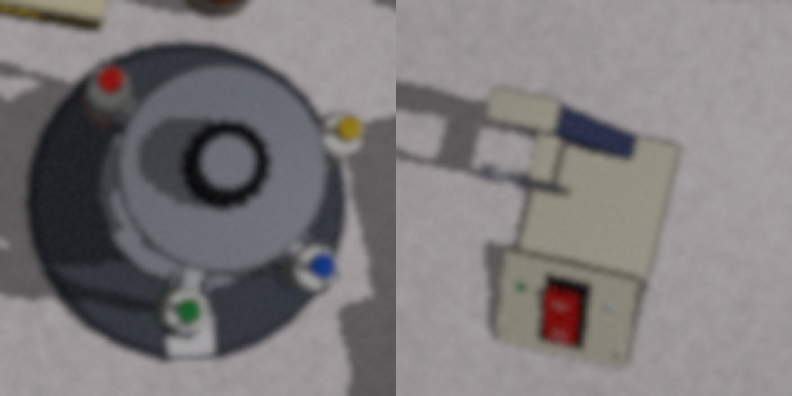

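View pics/c2.png

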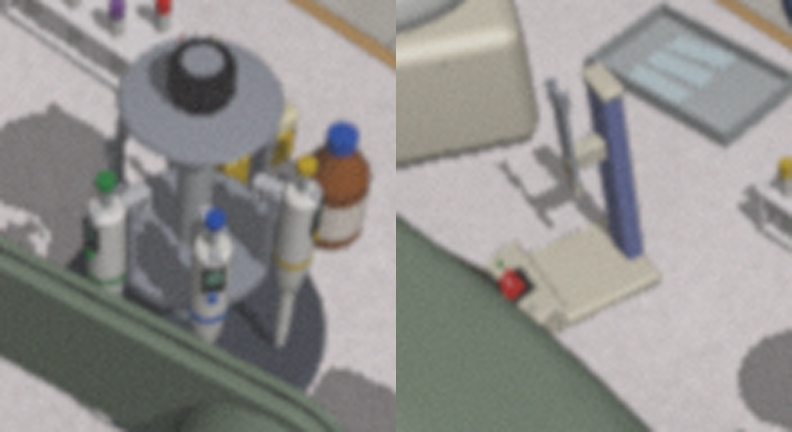

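```bash
python3 -m jog 2>&1 | head -20; python3 - <<'E'
from h import *
t=cv2.imread("pics/top0.png");hsv=cv2.cvtColor(t,cv2.COLOR_BGR2HSV)
def px(c,o):return np.array([o[0]+c[0]/3.6,o[1]+c[1]/3.6])
O=(270,145);C=(95+0,145)
g=lambda x,y:px((x,y),O); h=lambda x,y:px((x-396,y),(95,145))
axis=onz("top",g(228,161),.336);print("knob",axis)
disc=[onz("top",g(*p),.012)[:2] for p in((28,200),(186,43),(186,360),(60,95),(60,300),(345,200))]
pts=np.array(disc);A=np.c_[2*pts,np.ones(len(pts))];s=np.linalg.lstsq(A,(pts**2).sum(1),rcond=None)[0];print("disc",s[:2],np.sqrt(s[2]+s[:2]@s[:2]))
print("bar end",onz("top",g(191,355),.013))
for n,p in dict(green=(188,311),blue=(322,266),yellow=(349,128),red=(111,80)).items():
    q=onz("top",g(*p),.263);print(n,q,np.linalg.norm(q[:2]-axis[:2]),np.degrees(np.arctan2(*(q-axis)[1::-1])))
print("rocker",onz("top",h(562,313),.033))
for n,p,z in(("backR",(680,145),.014),("frontR base",(647,283),.014),("console fl",(497,335),.01),("console fr",(628,366),.01),("cons bl",(512,250),.045),("cons br",(643,280),.045)):print(n,onz("top",h(*p),z))
print("lip",two(h(480,172),(150+(557-396)/3.6,120+85/3.6)),onz("top",h(480,172),.24))
E
```

```text
invalid input
knob [ 0.6037 -0.1991  0.336 ]
disc [ 0.60345077 -0.1979663 ] 0.11865990874413321
bar end [ 0.4885 -0.2052  0.013 ]
green [ 0.5189 -0.1839  0.263 ] 0.08615149447339841 169.83791680599924
blue [ 0.5484 -0.264   0.263 ] 0.08526488139908484 -130.43365704565818
yellow [ 0.6325 -0.2788  0.263 ] 0.08474390833564378 -70.1324206519404
red [ 0.6577 -0.1337  0.263 ] 0.08481249907885034 50.45391888859128
rocker [0.5052 0.2743 0.033 ]
backR [0.6324 0.198  0.014 ]
frontR base [0.5292 0.2178 0.014 ]
console fl [0.4875 0.3282 0.01  ]
console fr [0.4675 0.23   0.01  ]
cons bl [0.5497 0.3094 0.045 ]
cons br [0.5308 0.2134 0.045 ]
lip (array([0.5958, 0.2713, 0.2289]), np.float64(0.0093)) [0.5916 0.2708 0.24  ]
```

```bash
for i in 1 2 3; do python3 -m jog '[{"claw":8,"travel":[0,0,-4],"turn":0},{"claw":8,"travel":[0,0,-8],"turn":0},{"claw":8,"travel":[0,0,-12],"turn":0},{"claw":8,"travel":[0,0,-16],"turn":0},{"claw":8,"travel":[0,0,-20],"turn":0}]'; done
```

```text
clock: 0.52
position: [0.253, -0.5157, 0.4466]
orientation: [-3.141, 0.001, -1.115]
contact_force: [0.5, -1.4, -0.3]
grip_width: 0.0799
clock: 0.93
position: [0.2529, -0.5157, 0.6468]
orientation: [-3.142, 0.001, -1.115]
contact_force: [0.9, -0.4, -0.1]
grip_width: 0.0798
clock: 1.35
position: [0.2373, -0.4848, 0.7623]
orientation: [-3.141, -0.017, -1.115]
contact_force: [0.4, 0.9, 0.6]
grip_width: 0.08
```

```bash
for i in 1 2 ; do python3 -m jog '[{"claw":8,"travel":[0,0,-4],"turn":0},{"claw":8,"travel":[0,0,-8],"turn":0},{"claw":8,"travel":[0,0,-12],"turn":0},{"claw":8,"travel":[0,0,-16],"turn":0},{"claw":8,"travel":[0,0,-20],"turn":0}]'; python3 -c "
from workcell import robot;print(robot.get_obs()['q'])"; done
```

```text
clock: 1.77
position: [0.2119, -0.4319, 0.8035]
orientation: [3.141, -0.039, -1.115]
contact_force: [0.1, -0.8, -0.2]
grip_width: 0.0804
[-1.29915521  0.2938684   0.22529186  0.01250462  2.58413301 -0.17344704]
clock: 2.18
position: [0.1902, -0.388, 0.8333]
orientation: [3.139, -0.062, -1.115]
contact_force: [0.1, -0.4, -0.1]
grip_width: 0.0803
[-1.32305466  0.22590166  0.22533054  0.02076537  2.62944058 -0.18940821]
```

```bash
python3 -m jog '[{"claw":8,"travel":[0,0,4],"turn":0},{"claw":8,"travel":[0,0,8],"turn":0},{"claw":8,"travel":[0,0,12],"turn":0},{"claw":8,"travel":[0,0,12],"turn":0},{"claw":8,"travel":[0,0,12],"turn":0}]'; python3 -c "
from workcell import robot;print(robot.get_obs()['q'])"
```

```text
clock: 2.6
position: [0.1937, -0.3956, 0.7048]
orientation: [-3.141, -0.044, -1.115]
contact_force: [0.2, -0.4, -0.1]
grip_width: 0.0796
[-1.31952875 -0.02879178  0.85580803  0.01308396  2.2714314  -0.19590384]
```

```bash
cat >> h.py <<'E'
from scipy.spatial.transform import Rotation as Ro
def to(p,head=None,q=True):
    o=robot.get_obs();R=Ro.from_euler("xyz",o["orientation"]).as_matrix()
    d=np.array(p)-o["position"];s=""
    if head is not None:
        h=np.degrees(np.arctan2(R[1,0],R[0,0]));s=f" turn(rad,approx)={np.radians((h-head+180)%360-180):.3f}"
    print("pos",o["position"].round(4),"x",R[:,0].round(3),"z",R[:,2].round(3),"F",o["contact_force"].round(1),"q",o["q"].round(2))
    print("travel cm",(R.T@d*100).round(2),s)
E
python3 -c "
from h import *
to((.6035,-.1985,.42),-50)"
```

```text
pos [ 0.1937 -0.3956  0.7048] x [ 0.44  -0.897  0.044] z [ 0.02  -0.039 -0.999] F [ 0.2 -0.4 -0.1] q [-1.32 -0.03  0.86  0.01  2.27 -0.2 ]
travel cm [ -0.91 -45.45  28.52]  turn(rad,approx)=-0.242
```

```bash
for i in 1 2; do python3 -m jog '[{"claw":8,"travel":[0,-3.2,2],"turn":0},{"claw":8,"travel":[0,-6.4,4],"turn":0},{"claw":8,"travel":[-0.2,-9.6,6],"turn":0},{"claw":8,"travel":[-0.3,-12.8,8],"turn":0},{"claw":8,"travel":[-0.3,-16,10],"turn":0}]'; done; python3 -m jog '[{"claw":8,"travel":[0,-3,2],"turn":-0.06},{"claw":8,"travel":[0,-6,4],"turn":-0.12},{"claw":8,"travel":[-0.1,-9,6],"turn":-0.18},{"claw":8,"travel":[-0.3,-12,8],"turn":-0.24},{"claw":8,"travel":[-0.3,-13.5,8.5],"turn":-0.24}]'; python3 -c "
from h import *
to((.6035,-.1985,.322),-50)"
```

```text
clock: 3.02
position: [0.3398, -0.3274, 0.6149]
orientation: [3.14, -0.066, -1.115]
contact_force: [0.0, -0.5, 0.5]
grip_width: 0.0799
clock: 3.43
position: [0.4856, -0.2599, 0.5144]
orientation: [-3.141, -0.065, -1.115]
contact_force: [0.7, -0.2, 0.3]
grip_width: 0.0797
clock: 3.85
position: [0.6083, -0.2009, 0.4241]
orientation: [3.125, -0.054, -0.87]
contact_force: [-1.0, 0.6, -1.5]
grip_width: 0.0799
pos [ 0.6083 -0.2009  0.4241] x [ 0.644 -0.763  0.054] z [ 0.022 -0.052 -0.998] F [-1.   0.6 -1.5] q [-0.44  0.26  1.12 -0.04  1.72  0.43]
travel cm [-1.05  0.04 10.17]  turn(rad,approx)=0.003
```

```bash
python3 -m jog '[{"claw":8,"travel":[-0.8,0,2.5],"turn":0},{"claw":8,"travel":[-1,0,5],"turn":0},{"claw":8,"travel":[-1,0,7.5],"turn":0},{"claw":8,"travel":[-1,0,9.2],"turn":0},{"claw":8,"travel":[-1,0,10],"turn":0}]'; python3 -m jog '[{"claw":5.5,"travel":[0,0,0],"turn":0},{"claw":5.0,"travel":[0,0,0],"turn":0},{"claw":5,"travel":[0,0,0],"turn":0},{"claw":5,"travel":[0,0,0],"turn":0},{"claw":5,"travel":[0,0,0],"turn":0}]' 20; python3 -c "
from h import *
to((.6035,-.1985,.322),-50)
crop('top','pics/k1.png',[(250,120,400,260)],4)"
```

```text
clock: 4.27
position: [0.6021, -0.2009, 0.325]
orientation: [3.124, -0.056, -0.874]
contact_force: [0.1, 0.3, 0.3]
grip_width: 0.0801
clock: 4.68
position: [0.602, -0.2009, 0.3283]
orientation: [3.127, -0.061, -0.875]
contact_force: [0.6, 0.8, 0.5]
grip_width: 0.0497
pos [ 0.602  -0.2009  0.3283] x [ 0.64  -0.766  0.061] z [ 0.028 -0.056 -0.998] F [0.6 0.8 0.5] q [-0.44  0.26  1.31 -0.04  1.52  0.44]
travel cm [-0.13 -0.28  0.62]  turn(rad,approx)=-0.002
```

View pics/k1.png

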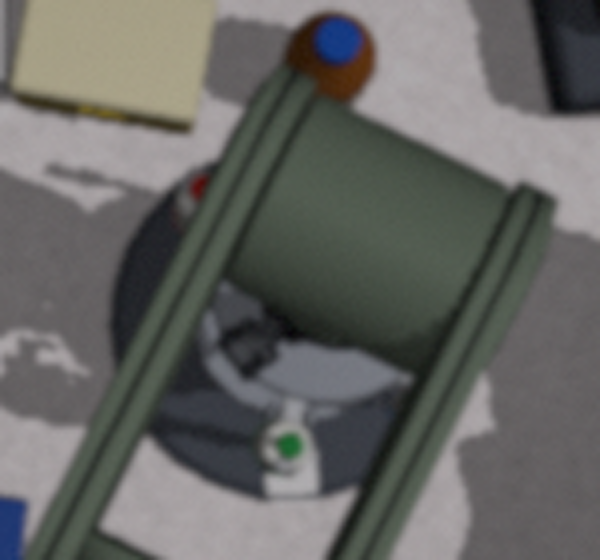

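```bash
python3 -m jog '[{"claw":5,"travel":[-0.1,-0.25,0.5],"turn":0},{"claw":4,"travel":[-0.1,-0.25,0.5],"turn":0},{"claw":4,"travel":[-0.1,-0.25,0.5],"turn":0},{"claw":4,"travel":[-0.1,-0.25,0.5],"turn":0},{"claw":4,"travel":[-0.1,-0.25,0.5],"turn":0}]' 30; for i in 1 2 3 4; do  python3 -m jog '[{"claw":4,"travel":[0,0,0],"turn":0.045},{"claw":4,"travel":[0,0,0],"turn":0.09},{"claw":4,"travel":[0,0,0],"turn":0.135},{"claw":4,"travel":[0,0,0],"turn":0.18},{"claw":4,"travel":[0,0,0],"turn":0.225}]'; done; python3 -c "
from h import *
to((.6035,-.1985,.322),-50)
crop('top','pics/k2.png',[(250,120,400,260)],4)
crop('side','pics/k2s.png',[(240,170,390,310)],4)"
```

```text
clock: 5.15
position: [0.6039, -0.1992, 0.3227]
orientation: [3.127, -0.062, -0.875]
contact_force: [3.3, -2.9, 3.6]
grip_width: 0.0475
clock: 5.57
position: [0.604, -0.1994, 0.3227]
orientation: [-3.141, -0.064, -1.103]
contact_force: [4.6, -4.3, 3.7]
grip_width: 0.0476
clock: 5.98
position: [0.6041, -0.1996, 0.3228]
orientation: [-3.127, -0.063, -1.328]
contact_force: [4.5, -4.5, 2.7]
grip_width: 0.0477
clock: 6.4
position: [0.6041, -0.1998, 0.3228]
orientation: [-3.113, -0.059, -1.554]
contact_force: [3.8, -4.3, 2.7]
grip_width: 0.0476
clock: 6.82
position: [0.6041, -0.2001, 0.3228]
orientation: [-3.101, -0.052, -1.779]
contact_force: [3.9, -4.0, 1.6]
grip_width: 0.0474
pos [ 0.6041 -0.2001  0.3228] x [-0.206 -0.977  0.052] z [ 0.029 -0.059 -0.998] F [ 3.9 -4.   1.6] q [-0.44  0.26  1.32 -0.04  1.51  1.34]
travel cm [-0.14  0.09  0.07]  turn(rad,approx)=-0.906
```

```bash
python3 - <<'E'
from h import *
t=robot.get_image("top");hsv=cv2.cvtColor(t,cv2.COLOR_RGB2HSV)
ax=np.array([.6035,-.1985])
for n,(a,b) in dict(blue=(105,125),green=(50,80),yellow=(20,30)).items():
    m=((hsv[...,0]>=a)&(hsv[...,0]<=b)&(hsv[...,1]>130)&(hsv[...,2]>50)).astype(np.uint8);m[:,:270]=0;m[:,400:]=0;m[:150]=0;m[270:]=0
    k,l,st,c=cv2.connectedComponentsWithStats(m)
    for i in range(1,k):
        if st[i,4]>5:
            q=onz("top",c[i],.263)[:2];print(n,c[i].round(1),st[i,4],q,np.linalg.norm(q-ax).round(3),np.degrees(np.arctan2(*(q-ax)[::-1])).round(1))
E
```

```text
blue [327.1 231.9] 22 [ 0.5181 -0.1945] 0.085 177.3
green [295.4 209.9] 8 [ 0.5639 -0.1244] 0.084 118.1
```

View pics/k2.png

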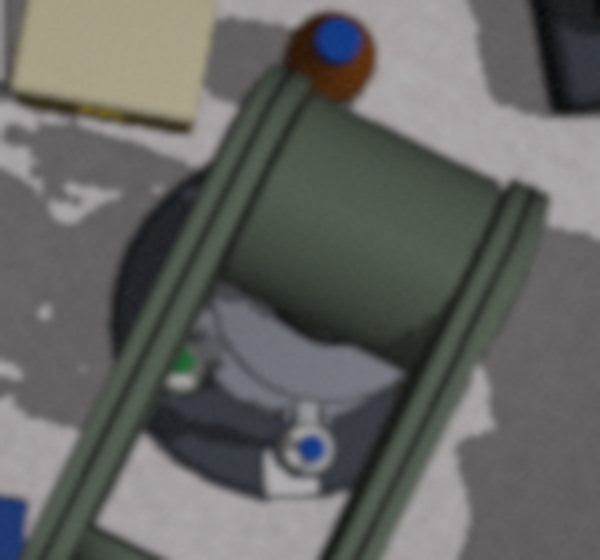

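Blue button is now at (327,232), 177.3° against the mark's 183.2°, so about 6° past the mark and within tolerance. That overshoot is deliberate: it reduces the yaw change needed at the charger. Next I release, rise, and build tilt at the joint limits.

```bash
python3 -m jog '[{"claw":8,"travel":[0,0,0],"turn":0},{"claw":8,"travel":[0,0,0],"turn":0},{"claw":8,"travel":[0,0,0],"turn":0},{"claw":8,"travel":[0,0,-2],"turn":0},{"claw":8,"travel":[0,0,-6],"turn":0}]' 
python3 -m jog '[{"claw":8,"travel":[0,0,-4],"turn":0},{"claw":8,"travel":[0,0,-8],"turn":0},{"claw":8,"travel":[0,0,-12],"turn":0},{"claw":8,"travel":[-2,2,-15],"turn":0},{"claw":8,"travel":[-4,4,-17],"turn":0}]'
python3 -c "
from h import *
to((.43,-.045,.80),-96)"
```

```text
clock: 7.38
position: [0.5982, -0.1937, 0.3735]
orientation: [-3.122, -0.045, -1.775]
contact_force: [0.6, 0.4, -0.8]
grip_width: 0.0803
clock: 7.8
position: [0.566, -0.1387, 0.5504]
orientation: [-3.103, -0.049, -1.778]
contact_force: [0.4, 0.5, 0.3]
grip_width: 0.0801
pos [ 0.566  -0.1387  0.5504] x [-0.205 -0.978  0.049] z [ 0.027 -0.056 -0.998] F [0.4 0.5 0.3] q [-0.37  0.15  0.99 -0.05  1.95  1.39]
travel cm [ -5.15  14.25 -25.81]  turn(rad,approx)=-0.102
```

```bash
python3 -m jog '[{"claw":8,"travel":[-1,2,-3.5],"turn":-0.05},{"claw":8,"travel":[-2,4,-7],"turn":-0.1},{"claw":8,"travel":[-3,6,-10.5],"turn":-0.1},{"claw":8,"travel":[-4,8,-14],"turn":-0.1},{"claw":8,"travel":[-5,10,-17.5],"turn":-0.1}]' 
python3 -m jog '[{"claw":8,"travel":[0,2,-3.5],"turn":0},{"claw":8,"travel":[0,4,-7],"turn":0},{"claw":8,"travel":[0,6,-10.5],"turn":0},{"claw":8,"travel":[0,8,-14],"turn":0},{"claw":8,"travel":[0,10,-17.5],"turn":0}]'
python3 -m jog '[{"claw":8,"travel":[0,3,-3],"turn":0},{"claw":8,"travel":[0,6,-6],"turn":0},{"claw":8,"travel":[0,9,-9],"turn":0},{"claw":8,"travel":[0,12,-12],"turn":0},{"claw":8,"travel":[0,15,-15],"turn":0}]'
python3 -c "
from h import *
to((.43,-.045,.80),-96)"
```

```text
clock: 8.22
position: [0.4724, -0.0588, 0.7175]
orientation: [-3.112, -0.052, -1.675]
contact_force: [0.8, 0.1, 0.6]
grip_width: 0.08
clock: 8.63
position: [0.4066, -0.0479, 0.8459]
orientation: [-3.065, -0.071, -1.676]
contact_force: [3.5, -1.4, -1.2]
grip_width: 0.08
clock: 9.05
position: [0.3574, -0.0416, 0.8796]
orientation: [-2.984, -0.103, -1.681]
contact_force: [-0.2, 0.2, -0.9]
grip_width: 0.0802
pos [ 0.3574 -0.0416  0.8796] x [-0.109 -0.989  0.102] z [ 0.145 -0.118 -0.982] F [-0.2  0.2 -0.9] q [-0.3   0.11  0.23 -0.14  2.63  1.24]
travel cm [-1.27 -5.93  8.91]  turn(rad,approx)=-0.005
```

```bash
for i in 1 2; do python3 -m jog '[{"claw":8,"travel":[-1.5,3,-3],"turn":0},{"claw":8,"travel":[-3,6,-6],"turn":0},{"claw":8,"travel":[-4.5,9,-9],"turn":0},{"claw":8,"travel":[-6,12,-12],"turn":0},{"claw":8,"travel":[-7.5,15,-15],"turn":0}]'
python3 -c "
from h import *
to((.43,-.045,.80),-96)"; done
```

```text
clock: 9.47
position: [0.3161, 0.0238, 0.9009]
orientation: [-2.915, -0.125, -1.685]
contact_force: [1.0, 0.1, -0.7]
grip_width: 0.08
pos [0.3161 0.0238 0.9009] x [-0.113 -0.986  0.125] z [ 0.209 -0.147 -0.967] F [ 1.   0.1 -0.7] q [-0.07  0.05  0.23 -0.27  2.63  1.35]
travel cm [ 4.23 -9.38 13.15]  turn(rad,approx)=-0.010
clock: 9.88
position: [0.2564, 0.0999, 0.9162]
orientation: [-2.841, -0.136, -1.688]
contact_force: [-0.5, -0.7, -0.4]
grip_width: 0.0798
pos [0.2564 0.0999 0.9162] x [-0.116 -0.984  0.136] z [ 0.279 -0.164 -0.946] F [-0.5 -0.7 -0.4] q [ 0.33  0.01  0.23 -0.52  2.63  1.5 ]
travel cm [ 10.67 -14.18  18.21]  turn(rad,approx)=-0.012
```

```bash
python3 - <<'E'
from h import *
to((.36,.32,.78),-96)
R=Ro.from_euler("xyz",robot.get_obs()["orientation"]).as_matrix();print((R.T@np.array([-.1,-.09,.13])*100).round(1))
E
```

```text
pos [0.2564 0.0999 0.9162] x [-0.116 -0.984  0.136] z [ 0.279 -0.164 -0.946] F [-0.5 -0.7 -0.4] q [ 0.33  0.01  0.23 -0.52  2.63  1.5 ]
travel cm [-24.71  -4.31  12.17]  turn(rad,approx)=-0.012
[ 11.8   5.1 -13.6]
```

```bash
python3 -m jog '[{"claw":8,"travel":[-3.5,-0.6,2],"turn":0},{"claw":8,"travel":[-7,-1.2,4],"turn":0},{"claw":8,"travel":[-10.5,-1.8,6],"turn":0},{"claw":8,"travel":[-14,-2.4,7.5],"turn":0},{"claw":8,"travel":[-17.5,-3,9],"turn":0}]'
python3 -m jog '[{"claw":8,"travel":[-3.5,-0.6,1.5],"turn":0},{"claw":8,"travel":[-7,-1.2,3],"turn":0},{"claw":8,"travel":[-7,-1.2,3],"turn":0},{"claw":8,"travel":[-5,0,0],"turn":0},{"claw":8,"travel":[-2,1,-3],"turn":0}]'
for i in 1 2; do python3 -m jog '[{"claw":8,"travel":[2.4,1,-2.7],"turn":0},{"claw":8,"travel":[4.7,2,-5.4],"turn":0},{"claw":8,"travel":[7,3,-8],"turn":0},{"claw":8,"travel":[9.4,4,-10.8],"turn":0},{"claw":8,"travel":[11.8,5,-13.6],"turn":0}]'
python3 -c "
from h import *
to((.43,-.045,.80),-96)"; done
```

```text
clock: 10.3
position: [0.3316, 0.2565, 0.8141]
orientation: [-2.843, -0.138, -1.687]
contact_force: [0.2, 0.2, 0.6]
grip_width: 0.08
clock: 10.72
position: [0.3196, 0.2845, 0.8311]
orientation: [-2.854, -0.15, -1.685]
contact_force: [0.5, -0.7, 1.4]
grip_width: 0.0799
clock: 11.13
position: [0.2224, 0.1869, 0.9062]
orientation: [-2.822, -0.131, -1.687]
contact_force: [-0.3, 0.3, 0.4]
grip_width: 0.0797
pos [0.2224 0.1869 0.9062] x [-0.115 -0.985  0.131] z [ 0.298 -0.16  -0.941] F [-0.3  0.3  0.4] q [ 0.73  0.06  0.23 -0.71  2.63  1.74]
travel cm [ 19.05 -17.97  19.89]  turn(rad,approx)=-0.012
clock: 11.55
position: [0.183, 0.1134, 0.9349]
orientation: [-2.758, -0.137, -1.688]
contact_force: [0.7, -0.3, -0.8]
grip_width: 0.0799
pos [0.183  0.1134 0.9349] x [-0.116 -0.984  0.136] z [ 0.357 -0.169 -0.918] F [ 0.7 -0.3 -0.8] q [ 0.65 -0.05  0.23 -0.8   2.63  1.54]
travel cm [ 10.87 -18.8   23.91]  turn(rad,approx)=-0.013
```

```bash
python3 - <<'E'
from h import *
R=Ro.from_euler("xyz",robot.get_obs()["orientation"]).as_matrix()
a=np.arctan2(-R[2,0],R[2,1]);a=(a+np.pi/2)%np.pi-np.pi/2;print("turn",a)
R2=R@Ro.from_rotvec([0,0,a]).as_matrix();print(R2.round(3))
for n in("top","side"):
    im=robot.get_image(n);cv2.imwrite(f"pics/{n}3.png",im[:,:,::-1]);hsv=cv2.cvtColor(im,cv2.COLOR_RGB2HSV)
    u=proj(n,(.518,-.195,.2))
    m=((hsv[...,0]>=105)&(hsv[...,0]<=125)&(hsv[...,1]>100)&(hsv[...,2]>50)).astype(np.uint8)
    k,l,st,c=cv2.connectedComponentsWithStats(m)
    for i in range(1,k):
        if st[i,4]>5 and np.linalg.norm(c[i]-u)<60:print(n,c[i].round(1),st[i,4])
print(proj("side",(.518,-.195,.26)),proj("side",(.518,-.195,.15)))
t=cv2.imread("pics/top3.png");s=cv2.imread("pics/side3.png")
crop(t,"pics/t3.png",[(265,140,395,260)],3);
a=[cv2.resize(t[140:260,265:395],None,fx=3,fy=3),cv2.resize(s[180:300,250:380],None,fx=3,fy=3)];cv2.imwrite("pics/c3.png",np.hstack(a))
E
```

```text
turn 0.35201791763398615
[[-0.429 -0.83   0.357]
 [-0.903  0.394 -0.169]
 [ 0.    -0.395 -0.918]]
top [327.2 231.9] 27
side [281.7 232.6] 24
[281.5 231.9] [281.4 256.3]
```

View pics/c3.png

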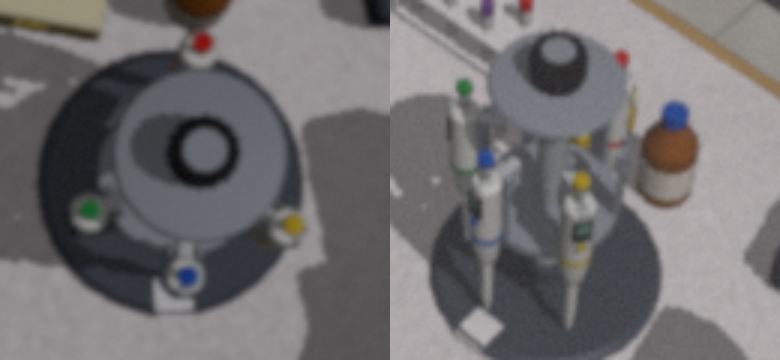

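```bash
python3 -m jog '[{"claw":5.5,"travel":[0,-1,3],"turn":0.117},{"claw":5.5,"travel":[0,-2,6],"turn":0.234},{"claw":5.5,"travel":[0,-3,9],"turn":0.352},{"claw":5.5,"travel":[0,-4,12],"turn":0.352},{"claw":5.5,"travel":[0,-5,15],"turn":0.352}]'; python3 -c "
from h import *
to((.47,-.1716,.338))"
```

```text
clock: 12.07
position: [0.2851, 0.0858, 0.8134]
orientation: [-2.737, -0.001, -2.015]
contact_force: [0.1, 0.1, 0.2]
grip_width: 0.055
pos [0.2851 0.0858 0.8134] x [-0.43  -0.903  0.001] z [ 0.355 -0.17  -0.919] F [0.1 0.1 0.2] q [ 0.26 -0.3   0.86 -0.33  2.24  2.02]
travel cm [15.26 -6.79 54.64]
```

```bash
for i in 1 2 3; do python3 -m jog '[{"claw":5.5,"travel":[1,-0.45,3.6],"turn":0},{"claw":5.5,"travel":[2,-0.9,7.3],"turn":0},{"claw":5.5,"travel":[3,-1.35,10.9],"turn":0},{"claw":5.5,"travel":[4,-1.8,14.6],"turn":0},{"claw":5.5,"travel":[5.1,-2.25,18.2],"turn":0}]'; done;  python3 -m jog '[{"claw":5.5,"travel":[0,0,0],"turn":0},{"claw":5.5,"travel":[0,0,0],"turn":0},{"claw":5.5,"travel":[0,0,0],"turn":0},{"claw":5.5,"travel":[0,0,0],"turn":0},{"claw":5.5,"travel":[0,0,0],"turn":0}]';python3 -c "
from h import *
to((.5198,-.1953,.2094))
crop('side','pics/p1.png',[(220,140,380,280)],3.7)"
```

```text
clock: 12.48
position: [0.3463, -0.0008, 0.6546]
orientation: [-2.737, -0.001, -2.015]
contact_force: [0.5, -0.0, 0.7]
grip_width: 0.0548
clock: 12.9
position: [0.4076, -0.0868, 0.4963]
orientation: [-2.737, -0.001, -2.015]
contact_force: [0.5, 0.3, -0.2]
grip_width: 0.0551
clock: 13.32
position: [0.4691, -0.1726, 0.3379]
orientation: [-2.737, -0.001, -2.015]
contact_force: [0.6, -0.0, -0.1]
grip_width: 0.0551
clock: 13.73
position: [0.4695, -0.1719, 0.343]
orientation: [-2.731, -0.002, -2.013]
contact_force: [-0.0, 0.8, 0.1]
grip_width: 0.0549
pos [ 0.4695 -0.1719  0.343 ] x [-0.428 -0.904  0.002] z [ 0.36  -0.172 -0.917] F [-0.   0.8  0.1] q [-0.55 -0.29  1.87  0.04  1.15  1.45]
travel cm [-0.06  0.24 14.46]
```

View pics/p1.png

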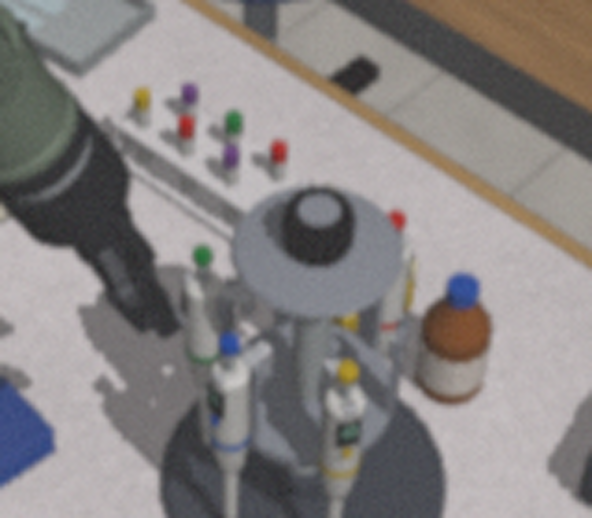

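```bash
python3 -m jog '[{"claw":5.5,"travel":[0,0,2.5],"turn":0},{"claw":5.5,"travel":[0,0.1,5],"turn":0},{"claw":5.5,"travel":[0,0.2,7.5],"turn":0},{"claw":5.5,"travel":[0,0.2,9],"turn":0},{"claw":5.5,"travel":[0,0.2,10],"turn":0}]'; python3 -m jog '[{"claw":5.5,"travel":[0,0,0.8],"turn":0},{"claw":5.5,"travel":[0,0,1.6],"turn":0},{"claw":5.5,"travel":[0,0,2.4],"turn":0},{"claw":5.5,"travel":[0,0,3],"turn":0},{"claw":5.5,"travel":[0,0,3],"turn":0}]';python3 -c "
from h import *
to((.5198,-.1953,.2094))
crop('side','pics/p2.png',[(220,160,380,300)],3.7)"
```

```text
clock: 14.2
position: [0.5025, -0.1877, 0.2466]
orientation: [-2.737, -0.001, -2.014]
contact_force: [-0.3, 0.2, 0.5]
grip_width: 0.0551
clock: 14.62
position: [0.513, -0.1932, 0.2191]
orientation: [-2.737, -0.001, -2.014]
contact_force: [-0.6, 0.6, -1.4]
grip_width: 0.0548
pos [ 0.513  -0.1932  0.2191] x [-0.429 -0.903  0.001] z [ 0.355 -0.17  -0.919] F [-0.6  0.6 -1.4] q [-0.54 -0.06  1.94  0.05  0.86  1.45]
travel cm [-0.11 -0.26  1.17]
```

View pics/p2.png

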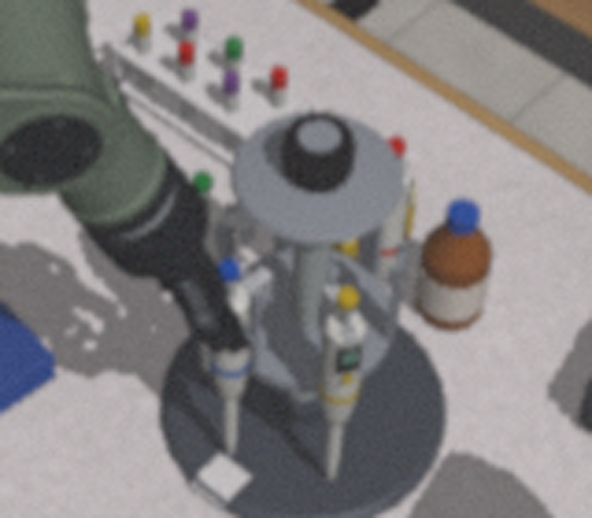

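```bash
python3 -m jog '[{"claw":5.5,"travel":[0,-0.1,0.4],"turn":0},{"claw":5.5,"travel":[-0.1,-0.2,0.9],"turn":0},{"claw":5,"travel":[-0.1,-0.2,0.9],"turn":0},{"claw":4,"travel":[-0.1,-0.2,0.9],"turn":0},{"claw":3.4,"travel":[-0.1,-0.2,0.9],"turn":0}]' 25; python3 -m jog '[{"claw":2.5,"travel":[0,0,0],"turn":0},{"claw":2.5,"travel":[0,0,0],"turn":0},{"claw":2.5,"travel":[0,0,0],"turn":0},{"claw":2.5,"travel":[0,0,0],"turn":0},{"claw":2.5,"travel":[0,0,0],"turn":0}]' 40; python3 -c "
from h import *
to((.5198,-.1953,.2094))
R=Ro.from_euler('xyz',robot.get_obs()['orientation']).as_matrix()
print('up 3cm',R.T@[0,0,3],'out',R.T@[-3,0,0])"
```

```text
clock: 15.08
position: [0.5187, -0.1947, 0.2127]
orientation: [-2.736, -0.001, -2.014]
contact_force: [-0.3, -0.2, 0.1]
grip_width: 0.0339
clock: 15.5
position: [0.5181, -0.1946, 0.2129]
orientation: [-2.737, -0.002, -2.014]
contact_force: [-5.5, 1.6, 4.5]
grip_width: 0.0292
pos [ 0.5181 -0.1946  0.2129] x [-0.429 -0.903  0.002] z [ 0.355 -0.17  -0.919] F [-5.5  1.6  4.5] q [-0.53 -0.04  1.93  0.05  0.85  1.46]
travel cm [-0.01 -0.03  0.39] 
up 3cm [ 0.00453158 -1.1822893  -2.75720356] out [ 1.28686367  2.49142212 -1.06620717]
```

```bash
python3 -m jog '[{"claw":2.5,"travel":[0,-0.2,-0.4],"turn":0},{"claw":2.5,"travel":[0,-0.5,-1.1],"turn":0},{"claw":2.5,"travel":[0,-0.8,-1.9],"turn":0},{"claw":2.5,"travel":[0,-1.2,-2.75],"turn":0},{"claw":2.5,"travel":[0,-1.4,-3.2],"turn":0}]' ; python3 -c "
from h import *
to((.5198,-.1953,.2094))
im=robot.get_image('side');hsv=cv2.cvtColor(im,cv2.COLOR_RGB2HSV)
m=((hsv[...,0]>=105)&(hsv[...,0]<=125)&(hsv[...,1]>100)&(hsv[...,2]>50)).astype(np.uint8)
k,l,st,c=cv2.connectedComponentsWithStats(m)
for i in range(1,k):
  if st[i,4]>5 and np.linalg.norm(c[i]-(282,230))<60:print(c[i].round(1),st[i,4])
"
python3 -m jog '[{"claw":2.5,"travel":[0.8,1.6,-0.7],"turn":0},{"claw":2.5,"travel":[1.7,3.2,-1.4],"turn":0},{"claw":2.5,"travel":[2.5,5,-2.1],"turn":0},{"claw":2.5,"travel":[3.4,6.6,-2.8],"turn":0},{"claw":2.5,"travel":[4.3,8.3,-3.5],"turn":0}]'
python3 -c "
from h import *
to((.5198,-.1953,.2094))
crop('side','pics/p3.png',[(180,140,380,290)],4)"
```

```text
clock: 15.92
position: [0.5185, -0.1952, 0.2487]
orientation: [-2.736, -0.002, -2.014]
contact_force: [-3.1, 0.2, -4.5]
grip_width: 0.0293
pos [ 0.5185 -0.1952  0.2487] x [-0.429 -0.903  0.002] z [ 0.355 -0.171 -0.919] F [-3.1  0.2 -4.5] q [-0.53 -0.08  1.89  0.04  0.93  1.46]
travel cm [-0.05  1.44  3.66] 
[281.7 223.2] 27
clock: 16.38
position: [0.4193, -0.1956, 0.2486]
orientation: [-2.731, -0.002, -2.014]
contact_force: [0.1, -0.4, -0.4]
grip_width: 0.0288
pos [ 0.4193 -0.1956  0.2486] x [-0.429 -0.903  0.002] z [ 0.359 -0.173 -0.917] F [ 0.1 -0.4 -0.4] q [-0.69 -0.31  2.08  0.11  0.98  1.28]
travel cm [-4.34 -6.75  7.2 ]
```

View pics/p3.png

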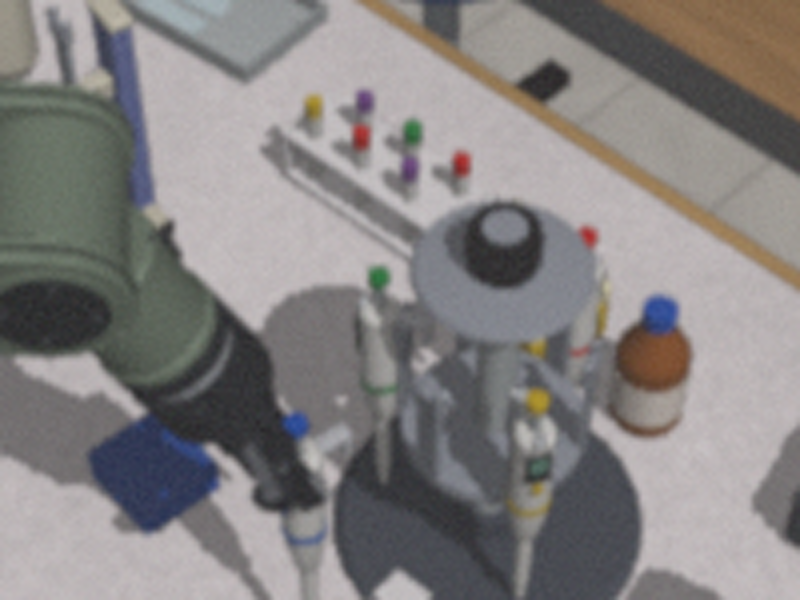

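```bash
python3 -m jog '[{"claw":2.5,"travel":[0,-0.4,-0.9],"turn":0.03},{"claw":2.5,"travel":[0,-0.8,-1.8],"turn":0.06},{"claw":2.5,"travel":[0,-1.2,-2.7],"turn":0.09},{"claw":2.5,"travel":[0,-1.2,-2.7],"turn":0.12},{"claw":2.5,"travel":[0,-1.2,-2.7],"turn":0.14}]' ; python3 -c "
from h import *
to((.4925,.2765,.2786))
"
```

```text
clock: 16.85
position: [0.4207, -0.1961, 0.2792]
orientation: [-2.733, 0.054, -2.144]
contact_force: [-0.1, 0.3, -1.5]
grip_width: 0.029
pos [ 0.4207 -0.1961  0.2792] x [-0.542 -0.839 -0.054] z [ 0.36  -0.174 -0.916] F [-0.1  0.3 -1.5] q [-0.69 -0.34  2.04  0.11  1.05  1.43]
travel cm [-43.53  18.96  -5.57]
```

```bash
for i in 1 2 3; do python3 -m jog '[{"claw":2.5,"travel":[-2.9,1.25,-0.37],"turn":0},{"claw":2.5,"travel":[-5.8,2.5,-0.74],"turn":0},{"claw":2.5,"travel":[-8.7,3.8,-1.1],"turn":0},{"claw":2.5,"travel":[-11.6,5.05,-1.5],"turn":0},{"claw":2.5,"travel":[-14.5,6.3,-1.85],"turn":0}]'; done; python3 -c "
from h import *
to((.4925,.2765,.2786))
t=robot.get_image('top')[:,:,::-1];s=robot.get_image('side')[:,:,::-1]
cv2.imwrite('pics/t5.png',t);cv2.imwrite('pics/s5.png',s)
print(proj('top',(.49,.277,.33)),proj('side',(.49,.277,.33)),proj('side',(.589,.2577,.235)),proj('top',(.589,.2577,.235)))
cv2.imwrite('pics/c5.png',np.hstack([cv2.resize(t[140:270,70:200],None,fx=3,fy=3),cv2.resize(s[110:240,100:230],None,fx=3,fy=3)]))
"
```

```text
clock: 17.27
position: [0.4436, -0.0364, 0.2774]
orientation: [-2.737, 0.055, -2.144]
contact_force: [0.4, -0.5, -1.0]
grip_width: 0.029
clock: 17.68
position: [0.4674, 0.122, 0.2774]
orientation: [-2.738, 0.056, -2.142]
contact_force: [0.5, -0.6, -1.0]
grip_width: 0.0289
clock: 18.1
position: [0.491, 0.2796, 0.2771]
orientation: [-2.739, 0.056, -2.142]
contact_force: [0.5, -0.1, -1.5]
grip_width: 0.0291
pos [0.491  0.2796 0.2771] x [-0.54  -0.84  -0.056] z [ 0.357 -0.169 -0.919] F [ 0.5 -0.1 -1.5] q [ 0.54  0.05  1.7  -0.36  1.18  2.8 ]
travel cm [ 0.17 -0.33 -0.03] 
[ 98.2 238.7] [158.8 133.5] [194.  145.1] [124.9 194.3]
```

View pics/c5.png

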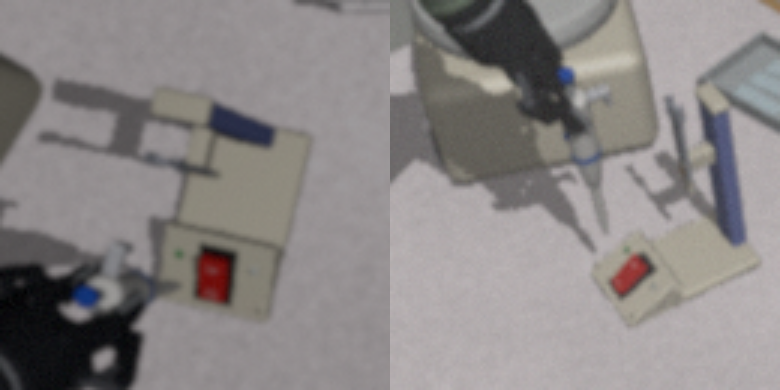

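```bash
python3 - <<'E'
from h import *
T=lambda x,y:(70+x/3,140+y/3);S=lambda x,y:(100+(x-390)/3,110+y/3)
b=two(T(86,297),S(565,76));e=two(T(117,244),S(604,94));t=two(T(172,287),S(605,232))
print("button",b,"end",e,"tip",t)
a=b[0]-t[0];print("len",np.linalg.norm(a),"axis",(a/np.linalg.norm(a)).round(3))
ch=np.array([.571,.261]);print("btn-end azimuth",np.degrees(np.arctan2(*(e[0]-b[0])[1::-1])))
E
```

```text
button (array([0.4889, 0.2792, 0.3222]), np.float64(0.001)) end (array([0.5256, 0.2759, 0.2784]), np.float64(0.0031)) tip (array([0.4957, 0.2927, 0.0869]), np.float64(0.0017))
len 0.23578502921093186 axis [-0.029 -0.057  0.998]
btn-end azimuth -5.138118577449048
```

```bash
python3 - <<'E'
from h import *
c={}
for n,b in(("top",(125,215,155,245)),("side",(150,180,200,220))):
    im=cv2.imread(f"pics/{n[0]}5.png");hsv=cv2.cvtColor(im,cv2.COLOR_BGR2HSV)
    m=(((hsv[...,0]<8)|(hsv[...,0]>172))&(hsv[...,1]>130)&(hsv[...,2]>70)).astype(np.uint8);k=np.zeros_like(m);k[b[1]:b[3],b[0]:b[2]]=1;m*=k
    M=cv2.moments(m,True);c[n]=(M["m10"]/M["m00"],M["m01"]/M["m00"]);print(n,c[n],M["m00"],cv2.minAreaRect(cv2.findNonZero(m)))
r=two(c["top"],c["side"]);print(r)
T=lambda x,y:(70+x/3,140+y/3);S=lambda x,y:(100+(x-390)/3,110+y/3)
for n,a,b,z in(("backR",(311,137),(762,259),.014),("consFR",(269,322),(631,326),.012),("consFL",(155,290),(594,270),.012)):
    print(n,onz("top",T(*a),z),onz("side",S(*b),z))
for y in(-12.5,-9.5,9.5,12.5):
    yaw=np.radians(-11.2);p=np.array([.571,.261])+Ro.from_euler("z",yaw).as_matrix()[:2,:2]@[.0185,y/1000]
    q=proj("top",(*p,.244));print(y,(q-(70,140))*3, (proj("side",(*p,.244))-(100,110))*3+(390,0))
E
python3 - <<'E'
import cv2,numpy as np
t=cv2.imread('pics/t5.png');s=cv2.imread('pics/s5.png')
cv2.imwrite('pics/c6.png',np.hstack([cv2.resize(t[165:215,105:165],None,fx=6.5,fy=6.5,interpolation=cv2.INTER_CUBIC),cv2.resize(s[130:180,175:235],None,fx=6.5,fy=6.5,interpolation=cv2.INTER_CUBIC)]))
E
```

```text
top (140.47826086956522, 232.1159420289855) 138.0 ((140.5, 232.5), (15.0, 9.0), 90.0)
side (179.421875, 201.296875) 64.0 ((179.50001525878906, 201.00003051757812), (4.949747085571289, 12.020814895629883), 45.0)
(array([0.5049, 0.2792, 0.0206]), np.float64(0.0007))
backR [0.6313 0.1985 0.014 ] [0.6307 0.1922 0.014 ]
consFR [0.4658 0.2288 0.012 ] [0.4628 0.2217 0.012 ]
consFL [0.4911 0.3314 0.012 ] [0.4852 0.319  0.012 ]
-12.5 [177.6 165.3] [676.8 105.3]
-9.5 [173.7 164.4] [675.3 103.8]
9.5 [148.8 158.7] [666.9  93.9]
12.5 [144.9 157.8] [665.4  92.1]
```

```bash
python3 -c "
from h import *
to((.567,.2586,.2771))"
```

```text
pos [0.4915 0.2819 0.2769] x [-0.536 -0.842 -0.057] z [ 0.358 -0.165 -0.919] F [ 0.2 -0.4 -1.3] q [ 0.54  0.06  1.7  -0.36  1.18  2.8 ]
travel cm [-2.09 -6.97  3.07]
```

```bash
python3 -m jog '[{"claw":2.5,"travel":[-0.5,-1.6,0.7],"turn":0},{"claw":2.5,"travel":[-1,-3.2,1.4],"turn":0},{"claw":2.5,"travel":[-1.5,-4.7,2.1],"turn":0},{"claw":2.5,"travel":[-1.9,-6,2.65],"turn":0},{"claw":2.5,"travel":[-2.2,-6.9,3.04],"turn":0}]';python3 -m jog '[{"claw":2.5,"travel":[0,0,0],"turn":0},{"claw":2.5,"travel":[0,0,0],"turn":0},{"claw":2.5,"travel":[0,0,0],"turn":0},{"claw":2.5,"travel":[0,0,0],"turn":0},{"claw":2.5,"travel":[0,0,0],"turn":0}]'; python3 -c "
from h import *
to((.567,.2602,.2771))
t=robot.get_image('top')[:,:,::-1];s=robot.get_image('side')[:,:,::-1]
cv2.imwrite('pics/t7.png',t);cv2.imwrite('pics/s7.png',s)
cv2.imwrite('pics/c7.png',np.hstack([cv2.resize(t[165:235,80:150],None,fx=5.6,fy=5.6,interpolation=2),cv2.resize(s[110:180,150:220],None,fx=5.6,fy=5.6,interpolation=2)]))
"
```

```text
clock: 18.62
position: [0.5676, 0.2535, 0.2773]
orientation: [-2.739, 0.054, -2.145]
contact_force: [-0.5, -0.2, -0.6]
grip_width: 0.0287
clock: 19.03
position: [0.5655, 0.255, 0.2773]
orientation: [-2.739, 0.054, -2.142]
contact_force: [0.3, 0.4, -0.3]
grip_width: 0.029
pos [0.5655 0.255  0.2773] x [-0.54  -0.84  -0.054] z [ 0.356 -0.17  -0.919] F [ 0.3  0.4 -0.3] q [ 0.43  0.15  1.59 -0.34  1.15  2.69]
travel cm [-0.52  0.16 -0.02]
```

View pics/c7.png

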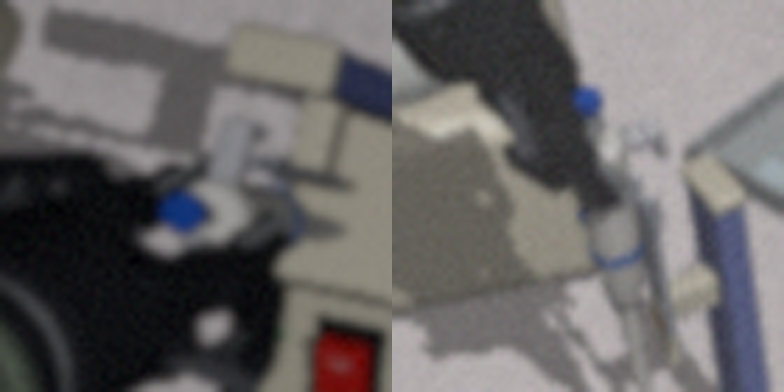

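```bash
python3 - <<'E'
from h import *
f=lambda p:(proj("top",p)-(80,165))*5.6
g=lambda p:(proj("side",p)-(150,110))*5.6+(392,0)
for p in((.587,.252,.29),(.6015,.249,.29),(.589,.2577,.244),(.571,.261,.235)):print(p,f(p),g(p))
for p,z in(((232,155),.29),((238,120),.29),((220,182),.29),((183,211),.322)):print(p,onz("top",(80+p[0]/5.6,165+p[1]/5.6),z))
T=lambda x,y:(80+x/5.6,165+y/5.6);S=lambda x,y:(150+(x-392)/5.6,110+y/5.6)
b=two(T(183,211),S(587,101));e=two(T(238,124),S(652,133));print(b,e)
# plate profile in top view, rows around plate, before pipette arrived
t=cv2.cvtColor(cv2.imread("pics/t5.png"),cv2.COLOR_BGR2GRAY);print(t[188:200,112:136])
E
```

```text
(0.587, 0.252, 0.29) [220.64 158.48] [628.32 126.56]
(0.6015, 0.249, 0.29) [230.16 120.4 ] [652.96 117.04]
(0.589, 0.2577, 0.244) [244.16 162.4 ] [636.16 184.24]
(0.571, 0.261, 0.235) [240.8  208.32] [609.28 208.88]
(232, 155) [0.5884 0.2476 0.29  ]
(238, 120) [0.6018 0.2461 0.29  ]
(220, 182) [0.5779 0.2517 0.29  ]
(183, 211) [0.5648 0.2542 0.322 ]
(array([0.5654, 0.2549, 0.3188]), np.float64(0.0013)) (array([0.6008, 0.2502, 0.2783]), np.float64(0.0012))
[[ 85  86  88  95 110 132 142 146 148 148 147 146 147 148 148 147 148 147
  147 141 134 131 133 135]
 [ 85  85  91  99 119 135 139 139 141 142 143 144 145 144 146 146 143 145
  146 143 137 133 134 136]
 [ 86  86  89  99 123 133 128 122 121 127 134 138 142 143 144 143 141 145
  145 142 138 135 135 136]
 [ 93  93  92  98 112 121 111  98  93 103 114 129 135 139 139 137 135 138
  140 134 133 133 136 136]
 [115 115 104 101 101 104  96  85  82  91 102 115 123 126 125 122 122 123
  122 119 124 131 136 138]
 [140 137 128 119 111 104  94  86  84  89  99 101 106 108 100  97 102  99
   94  97 114 125 132 134]
 [149 148 145 141 132 124 114 105  99  97  99 102 103 101  93  84  81  78
   69  77  93 108 116 119]
 [147 149 147 148 145 140 137 130 125 120 118 115 116 119 111 100  87  72
   64  64  71  80  84  90]
 [144 146 147 146 146 145 146 143 143 141 139 136 135 137 137 126 107  89
   74  67  66  68  68  70]
 [142 145 147 147 145 143 145 146 148 147 147 145 144 146 148 141 130 113
   94  83  79  84  88  82]
 [144 145 146 146 144 144 143 146 147 147 147 147 147 147 146 144 140 133
  112  93  95 107 112 109]
 [146 146 148 146 144 144 145 147 147 147 145 146 146 147 146 145 145 138
  117 100 105 122 128 128]]
```

```bash
python3 -m jog '[{"claw":2.5,"travel":[-0.3,0.15,-0.05],"turn":0},{"claw":2.5,"travel":[-0.5,0.25,-0.09],"turn":0},{"claw":2.5,"travel":[-0.5,0.25,-0.09],"turn":0},{"claw":2.5,"travel":[-0.45,0.45,0.4],"turn":0},{"claw":2.5,"travel":[-0.4,0.65,0.83],"turn":0}]'; python3 -m jog '[{"claw":2.5,"travel":[0.02,0.2,0.46],"turn":0},{"claw":2.5,"travel":[0.05,0.4,0.92],"turn":0},{"claw":2.5,"travel":[0.08,0.6,1.4],"turn":0},{"claw":2.5,"travel":[0.1,0.8,1.84],"turn":0},{"claw":2.5,"travel":[0.1,0.8,1.84],"turn":0}]'; python3 -c "
from h import *
to((.567,.2605,.2771))
for n in('top','side'):
    im=robot.get_image(n);cv2.imwrite(f'pics/{n}8.png',im[:,:,::-1]);hsv=cv2.cvtColor(im,cv2.COLOR_RGB2HSV)
    u=proj(n,(.567,.26,.29));m=((hsv[...,0]>=105)&(hsv[...,0]<=122)&(hsv[...,1]>170)&(hsv[...,2]>60)).astype(np.uint8)
    k,l,st,c=cv2.connectedComponentsWithStats(m)
    for i in range(1,k):
        if st[i,4]>5 and np.linalg.norm(c[i]-u)<25:print(n,u,c[i].round(1),st[i,4])
"
```

```text
clock: 19.55
position: [0.5663, 0.2602, 0.2671]
orientation: [-2.739, 0.054, -2.143]
contact_force: [-1.1, -0.1, -0.7]
grip_width: 0.0289
clock: 19.97
position: [0.5653, 0.2605, 0.2457]
orientation: [-2.741, 0.053, -2.143]
contact_force: [-0.9, 1.7, -1.5]
grip_width: 0.029
pos [0.5653 0.2605 0.2457] x [-0.541 -0.84  -0.053] z [ 0.354 -0.17  -0.92 ] F [-0.9  1.7 -1.5] q [ 0.44  0.18  1.62 -0.35  1.1   2.72]
travel cm [-0.26 -1.35 -2.83] 
top [115.1 202.5] [113.8 203. ] 28
```

```bash
for i in 1 2; do python3 -m jog '[{"claw":2.5,"travel":[0.01,0.07,0.16],"turn":0},{"claw":2.5,"travel":[0.02,0.14,0.32],"turn":0},{"claw":2.5,"travel":[0.03,0.2,0.47],"turn":0},{"claw":2.5,"travel":[0.03,0.23,0.55],"turn":0},{"claw":2.5,"travel":[0.03,0.23,0.55],"turn":0}]'; done; python3 -c "
from h import *
to((.567,.2605,.2771))
t=robot.get_image('top')[:,:,::-1];s=robot.get_image('side')[:,:,::-1]
cv2.imwrite('pics/t9.png',t);cv2.imwrite('pics/s9.png',s)
cv2.imwrite('pics/c9.png',np.hstack([cv2.resize(t[165:235,80:150],None,fx=5.6,fy=5.6,interpolation=2),cv2.resize(s[110:180,150:220],None,fx=5.6,fy=5.6,interpolation=2)]))
"
```

```text
clock: 20.48
position: [0.5662, 0.2611, 0.2423]
orientation: [-2.739, 0.056, -2.142]
contact_force: [-4.4, 4.0, 2.0]
grip_width: 0.0291
clock: 20.9
position: [0.5664, 0.2613, 0.2366]
orientation: [-2.739, 0.057, -2.142]
contact_force: [-4.4, 3.4, 3.0]
grip_width: 0.0288
pos [0.5664 0.2613 0.2366] x [-0.54  -0.84  -0.057] z [ 0.358 -0.168 -0.918] F [-4.4  3.4  3. ] q [ 0.44  0.19  1.63 -0.35  1.08  2.73]
travel cm [-0.19 -1.68 -3.69]
```

```bash
cat >> h.py <<'E'
def btn(t,s,guess,r=14):
    out=[]
    for n,im in(("top",t),("side",s)):
        hsv=cv2.cvtColor(im,cv2.COLOR_BGR2HSV).astype(int);u=proj(n,guess)
        m=((hsv[...,0]>=105)&(hsv[...,0]<=122)&(hsv[...,1]>150)&(hsv[...,2]>60)).astype(np.uint8)
        k,l,st,c=cv2.connectedComponentsWithStats(m)
        o=[(c[i].round(1),st[i,4]) for i in range(1,k) if st[i,4]>3 and np.linalg.norm(c[i]-u)<r];print(n,u,o);out.append(max(o,key=lambda x:x[1])[0] if o else None)
    if all(x is not None for x in out):print(two(*out))
E
python3 - <<'E'
from h import *
for i in("7","9"):btn(cv2.imread(f"pics/t{i}.png"),cv2.imread(f"pics/s{i}.png"),(.567,.257,.32 if i=="7" else .28))
E
```

```text
top [111.7 201.6] [(array([111.5, 202.1]), np.int32(35))]
side [184.5 127.1] [(array([184. , 127.7]), np.int32(7))]
(array([0.566 , 0.2583, 0.3177]), np.float64(0.0005))
top [118.1 202.8] [(array([115. , 202.5]), np.int32(32))]
side [186.5 137.4] [(array([185.1, 136.9]), np.int32(8))]
(array([0.5675, 0.2647, 0.2773]), np.float64(0.0005))
```

```bash
python3 -m jog '[{"claw":2.5,"travel":[0.1,0.15,-0.07],"turn":0},{"claw":2.5,"travel":[0.12,0.22,0.1],"turn":0},{"claw":2.5,"travel":[0.13,0.29,0.25],"turn":0},{"claw":2.5,"travel":[0.14,0.35,0.39],"turn":0},{"claw":2.5,"travel":[0.14,0.35,0.39],"turn":0}]'; python3 -c "
from h import *
to((.567,.2605,.2771))
t=robot.get_image('top')[:,:,::-1];s=robot.get_image('side')[:,:,::-1]
btn(t,s,(.567,.26,.273))
"
```

```text
clock: 21.42
position: [0.5655, 0.2611, 0.2314]
orientation: [-2.737, 0.058, -2.142]
contact_force: [1.3, 5.0, 2.2]
grip_width: 0.029
pos [0.5655 0.2611 0.2314] x [-0.539 -0.84  -0.058] z [ 0.36  -0.168 -0.918] F [1.3 5.  2.2] q [ 0.44  0.2   1.64 -0.36  1.07  2.73]
travel cm [-0.29 -1.94 -4.13] 
top [117.7 203. ] [(array([116. , 203.5]), np.int32(32))]
side [186.2 138.8] [(array([185. , 138.7]), np.int32(7))]
(array([0.5657, 0.2644, 0.2714]), np.float64(0.0004))
```

```bash
python3 -m jog '[{"claw":2.5,"travel":[-0.06,0.04,-0.01],"turn":0},{"claw":2.5,"travel":[-0.12,0.08,-0.02],"turn":0},{"claw":2.5,"travel":[-0.11,0.13,0.11],"turn":0},{"claw":2.5,"travel":[-0.11,0.19,0.25],"turn":0},{"claw":2.5,"travel":[-0.11,0.19,0.25],"turn":0}]'; python3 -c "
from h import *
to((.567,.2605,.2771))
t=robot.get_image('top')[:,:,::-1];s=robot.get_image('side')[:,:,::-1]
btn(t,s,(.567,.26,.273))
"
```

```text
clock: 21.93
position: [0.5647, 0.2616, 0.2285]
orientation: [-2.738, 0.055, -2.143]
contact_force: [-0.9, 2.6, 5.0]
grip_width: 0.0287
pos [0.5647 0.2616 0.2285] x [-0.541 -0.839 -0.055] z [ 0.358 -0.171 -0.918] F [-0.9  2.6  5. ] q [ 0.44  0.2   1.64 -0.36  1.07  2.74]
travel cm [-0.3  -2.14 -4.37] 
top [117.7 203. ] [(array([115.9, 203.8]), np.int32(31))]
side [186.2 138.8] [(array([184.9, 139.1]), np.int32(8))]
(array([0.5653, 0.265 , 0.2697]), np.float64(0.0001))
```

```bash
python3 -m jog '[{"claw":3.1,"travel":[0,0,0],"turn":0},{"claw":3.3,"travel":[0,0,0],"turn":0},{"claw":3.6,"travel":[0,0,0],"turn":0},{"claw":4.2,"travel":[0,0,0],"turn":0},{"claw":5,"travel":[0,0,0],"turn":0}]'; python3 -m jog '[{"claw":5.5,"travel":[0,0,0],"turn":0},{"claw":5.5,"travel":[0,0,0],"turn":0},{"claw":5.5,"travel":[0,0,0],"turn":0},{"claw":5.5,"travel":[0,0,0],"turn":0},{"claw":5.5,"travel":[0,0,0],"turn":0}]'; python3 -c "
from h import *
to((.567,.2605,.2771))
t=robot.get_image('top')[:,:,::-1];s=robot.get_image('side')[:,:,::-1]
cv2.imwrite('pics/t11.png',t);cv2.imwrite('pics/s11.png',s)
btn(t,s,(.567,.26,.273),20)
"
```

```text
clock: 22.45
position: [0.5637, 0.261, 0.2263]
orientation: [-2.74, 0.052, -2.144]
contact_force: [0.0, -0.1, 0.8]
grip_width: 0.0499
clock: 22.87
position: [0.5641, 0.2616, 0.2272]
orientation: [-2.739, 0.054, -2.143]
contact_force: [1.2, -0.2, -0.4]
grip_width: 0.0551
pos [0.5641 0.2616 0.2272] x [-0.541 -0.84  -0.054] z [ 0.356 -0.171 -0.919] F [ 1.2 -0.2 -0.4] q [ 0.44  0.2   1.64 -0.36  1.07  2.74]
travel cm [-0.33 -2.23 -4.46] 
top [117.7 203. ] [(array([117.8, 206.9]), np.int32(23))]
side [186.2 138.8] [(array([184.3, 140.9]), np.int32(7))]
(array([0.5589, 0.2605, 0.2691]), np.float64(0.0005))
```

```bash
python3 -m jog '[{"claw":5.5,"travel":[0,0,-0.8],"turn":0},{"claw":5.5,"travel":[0,0,-2],"turn":0},{"claw":5.5,"travel":[0,0,-4],"turn":0},{"claw":5.5,"travel":[0,0,-7],"turn":0},{"claw":5.5,"travel":[0,0,-10],"turn":0}]'; python3 -m jog '[{"claw":3,"travel":[0,0,-3.5],"turn":0},{"claw":0,"travel":[0,0,-7],"turn":0},{"claw":0,"travel":[0,0,-10],"turn":0},{"claw":0,"travel":[0,0,-10],"turn":0},{"claw":0,"travel":[0,0,-10],"turn":0}]'; python3 - <<'E'
from h import *
to((.5,.27,.2))
t=robot.get_image('top')[:,:,::-1];s=robot.get_image('side')[:,:,::-1]
cv2.imwrite('pics/t12.png',t);cv2.imwrite('pics/s12.png',s)
btn(t,s,(.56,.26,.27),20)
ch=np.array([.571,.261]);R=Ro.from_euler("z",-11.2,degrees=True).as_matrix()[:2,:2]
for p in((-.062,0,.042),(-.067,0,.025)):print("rocker pt",ch+R@p[:2],p[2])
# pipette tip and body: bright/blue band blobs in side
hsv=cv2.cvtColor(s,cv2.COLOR_BGR2HSV)
m=((hsv[...,0]>=100)&(hsv[...,0]<=122)&(hsv[...,1]>90)&(hsv[...,2]>60)).astype(np.uint8);k,l,st,c=cv2.connectedComponentsWithStats(m)
for i in range(1,k):
    if st[i,4]>3 and 165<c[i][0]<215 and 120<c[i][1]<200:print("blue blob",c[i].round(1),st[i,4])
print([proj("side",(.571,.261,z)) for z in(.275,.16,.038)])
E
```

```text
clock: 23.38
position: [0.5276, 0.2786, 0.3204]
orientation: [-2.74, 0.053, -2.143]
contact_force: [1.1, 0.8, 1.0]
grip_width: 0.0546
clock: 23.8
position: [0.493, 0.2969, 0.4157]
orientation: [-2.736, 0.061, -2.141]
contact_force: [-0.8, -0.9, -0.2]
grip_width: 0.0001
pos [0.493  0.2969 0.4157] x [-0.539 -0.84  -0.061] z [ 0.362 -0.166 -0.917] F [-0.8 -0.9 -0.2] q [ 0.57  0.01  1.47 -0.34  1.44  2.73]
travel cm [ 3.19  6.58 20.49] 
top [118.  206.3] [(array([117.8, 206.9]), np.int32(23))]
side [184.6 140.6] [(array([184.3, 141. ]), np.int32(7))]
(array([0.559 , 0.2607, 0.2686]), np.float64(0.0005))
rocker pt [0.51018078 0.27304253] 0.042
rocker pt [0.505276  0.2740137] 0.025
blue blob [184.4 140.9] 17
[array([186.9, 137.5]), array([192.2, 164.7]), array([197.1, 190.5])]
```

```bash
python3 - <<'E'
from h import *
a=cv2.imread("pics/s5.png").astype(int);b=cv2.imread("pics/s12.png").astype(int)
d=(abs(a-b).sum(2)>60)
for v in range(134,204,4):
    us=np.where(d[v,172:215])[0]+172;print(v,us.min() if len(us) else None,us.max() if len(us) else None,len(us))
for off in(0,-.012):
    print([proj("side",(.571+off*.98,.261-off*.19,z)) for z in(.275,.235,.16,.038)])
E
```

```text
134 None None 0
138 None None 0
142 182 186 5
146 188 198 5
150 185 193 8
154 183 194 8
158 185 194 10
162 186 192 5
166 172 193 7
170 172 197 16
174 172 184 13
178 177 199 17
182 172 200 14
186 172 200 10
190 197 201 5
194 None None 0
198 None None 0
202 None None 0
[array([186.9, 137.5]), array([188.8, 147.3]), array([192.2, 164.7]), array([197.1, 190.5])]
[array([183.4, 139. ]), array([185.4, 148.8]), array([188.9, 166.2]), array([194. , 191.9])]
```

```bash
python3 -c "
from h import *
to((.4904,.284,.092))"
```

```text
pos [0.4924 0.2956 0.4108] x [-0.541 -0.84  -0.053] z [ 0.356 -0.17  -0.919] F [-1.  -0.2 -1.1] q [ 0.57  0.01  1.47 -0.34  1.44  2.73]
travel cm [ 2.79 12.01 29.42]
```

```bash
for i in 1 2; do python3 -m jog '[{"claw":0,"travel":[0.25,1.2,2.9],"turn":0},{"claw":0,"travel":[0.5,2.4,5.9],"turn":0},{"claw":0,"travel":[0.8,3.6,8.8],"turn":0},{"claw":0,"travel":[1.1,4.8,11.8],"turn":0},{"claw":0,"travel":[1.4,6,14.7],"turn":0}]'; done; python3 -c "
from h import *
to((.5051,.2773,.055))"
```

```text
clock: 24.32
position: [0.4919, 0.2864, 0.2485]
orientation: [-2.746, 0.049, -2.139]
contact_force: [-0.8, 0.3, -1.0]
grip_width: -0.0001
clock: 24.73
position: [0.5022, 0.2631, 0.1009]
orientation: [-2.785, 0.053, -2.109]
contact_force: [0.7, 0.5, -0.3]
grip_width: -0.0002
pos [0.5022 0.2631 0.1009] x [-0.512 -0.857 -0.053] z [ 0.325 -0.136 -0.936] F [ 0.7  0.5 -0.3] q [ 0.47  0.26  1.85 -0.37  0.83  2.82]
travel cm [-1.12  2.08  4.2 ]
```

```bash
python3 -m jog '[{"claw":0,"travel":[-0.3,0.5,0],"turn":-0.1},{"claw":0,"travel":[-0.6,1,0],"turn":-0.2},{"claw":0,"travel":[-0.9,1.5,0],"turn":-0.3},{"claw":0,"travel":[-1.1,2,0.5],"turn":-0.4},{"claw":0,"travel":[-1.1,2,0.5],"turn":-0.4}]';  python3 -c "
from h import *
R=Ro.from_euler('xyz',robot.get_obs()['orientation']).as_matrix()
to(np.array([.5105,.2745,.042])-.014*R[:,2])"
```

```text
clock: 25.15
position: [0.4932, 0.2822, 0.0904]
orientation: [-2.793, -0.089, -1.732]
contact_force: [-0.9, -0.1, -0.2]
grip_width: 0.0003
pos [0.4932 0.2822 0.0904] x [-0.16  -0.983  0.088] z [ 0.324 -0.137 -0.936] F [-0.9 -0.1 -0.2] q [ 0.52  0.29  1.84 -0.39  0.82  2.47]
travel cm [ 0.05 -0.06  3.8 ]
```

```bash
python3 -m jog '[{"claw":0,"travel":[0,0,1],"turn":0},{"claw":0,"travel":[0,0,2],"turn":0},{"claw":0,"travel":[0,0,2.8],"turn":0},{"claw":0,"travel":[0,0,3.3],"turn":0},{"claw":0,"travel":[0,0,3.5],"turn":0}]'; for i in 1 2; do python3 -m jog '[{"claw":0,"travel":[0,0,0.1],"turn":0},{"claw":0,"travel":[0,0,0.2],"turn":0},{"claw":0,"travel":[0,0,0.3],"turn":0},{"claw":0,"travel":[0,0,0.4],"turn":0},{"claw":0,"travel":[0,0,0.5],"turn":0}]'; done
```

```text
clock: 25.57
position: [0.5065, 0.2777, 0.0592]
orientation: [-2.79, -0.086, -1.735]
contact_force: [0.1, -0.5, -0.0]
grip_width: 0.0002
clock: 25.98
position: [0.5093, 0.2784, 0.0572]
orientation: [-2.786, -0.084, -1.734]
contact_force: [-0.3, -0.5, 4.2]
grip_width: -0.0006
clock: 26.4
position: [0.5124, 0.2782, 0.0535]
orientation: [-2.783, -0.082, -1.733]
contact_force: [0.9, -0.6, 6.6]
grip_width: 0.0003
```

```bash
for i in 1 2; do python3 -m jog '[{"claw":0,"travel":[0,0,0.06],"turn":0},{"claw":0,"travel":[0,0,0.12],"turn":0},{"claw":0,"travel":[0,0,0.18],"turn":0},{"claw":0,"travel":[0,0,0.24],"turn":0},{"claw":0,"travel":[0,0,0.3],"turn":0}]'; done
```

```text
clock: 26.82
position: [0.5146, 0.2779, 0.0522]
orientation: [-2.781, -0.082, -1.733]
contact_force: [-0.5, -2.5, 12.9]
grip_width: -0.0001
clock: 27.23
position: [0.5149, 0.2779, 0.0517]
orientation: [-2.781, -0.082, -1.734]
contact_force: [-15.7, -3.3, 33.7]
grip_width: 0.0002
```

```bash
python3 -m jog '[{"claw":0,"travel":[0,0,-1],"turn":0},{"claw":0,"travel":[0,0,-3],"turn":0},{"claw":0,"travel":[0,0,-6],"turn":0},{"claw":0,"travel":[0,0,-10],"turn":0},{"claw":0,"travel":[0,0,-14],"turn":0}]'; python3 -m jog '[{"claw":0,"travel":[-2,2,-3],"turn":0},{"claw":0,"travel":[-4,4,-6],"turn":0},{"claw":0,"travel":[-6,5,-9],"turn":0},{"claw":0,"travel":[-8,5,-12],"turn":0},{"claw":0,"travel":[-8,5,-12],"turn":0}]'; python3 - <<'E'
from h import *
t=robot.get_image('top')[:,:,::-1];s=robot.get_image('side')[:,:,::-1]
cv2.imwrite('pics/t14.png',t);cv2.imwrite('pics/s14.png',s)
btn(t,s,(.56,.26,.27),20)
for n,b in(("t",(125,215,155,245)),("s",(150,180,200,220))):
  for i,im in(("5",cv2.imread(f"pics/{n}5.png")),("12",cv2.imread(f"pics/{n}12.png")),("14",t if n=="t" else s)):
    hsv=cv2.cvtColor(im,cv2.COLOR_BGR2HSV).astype(int);m=(((hsv[...,0]<8)|(hsv[...,0]>172))&(hsv[...,1]>110)&(hsv[...,2]>70)).astype(np.uint8);k=np.zeros_like(m);k[b[1]:b[3],b[0]:b[2]]=1;m*=k
    ys,xs=np.nonzero(m);print(n,i,len(xs),xs.mean().round(1),ys.mean().round(1),ys.min(),ys.max())
    if n=="t":print("  R by row",[int(im[v,139:143,2].mean()) for v in range(223,243)])
# carousel buttons
hsv=cv2.cvtColor(t,cv2.COLOR_BGR2HSV).astype(int);ax=np.array([.6035,-.1985])
for nm,(a,b) in dict(green=(50,80),yellow=(20,30),red=(0,8)).items():
    m=((hsv[...,0]>=a)&(hsv[...,0]<=b)&(hsv[...,1]>130)&(hsv[...,2]>60)).astype(np.uint8);m[:,:270]=0;m[:,400:]=0;m[:140]=0;m[270:]=0
    k,l,st,c=cv2.connectedComponentsWithStats(m)
    for i in range(1,k):
        if st[i,4]>9:
            q=onz("top",c[i],.263)[:2];print(nm,q,np.linalg.norm(q-ax).round(3),np.degrees(np.arctan2(*(q-ax)[::-1])).round(1))
E
```

```text
clock: 27.65
position: [0.4645, 0.2948, 0.1767]
orientation: [-2.79, -0.086, -1.734]
contact_force: [0.6, 1.0, 0.7]
grip_width: 0.0001
clock: 28.07
position: [0.3936, 0.4025, 0.2717]
orientation: [-2.781, -0.073, -1.729]
contact_force: [0.6, 0.9, 1.0]
grip_width: 0.0001
top [118.  206.3] [(array([117.7, 206.8]), np.int32(22))]
side [184.6 140.6] [(array([184.2, 140.6]), np.int32(5))]
(array([0.559 , 0.2605, 0.2703]), np.float64(0.0001))
t 5 142 140.5 232.3 225 240
  R by row [33, 38, 67, 91, 106, 112, 114, 115, 113, 111, 110, 111, 111, 111, 112, 113, 110, 108, 118, 127]
t 12 141 140.5 232.4 225 240
  R by row [34, 38, 66, 89, 105, 111, 114, 114, 112, 110, 109, 110, 109, 111, 112, 113, 108, 108, 116, 126]
t 14 165 140.5 231.6 223 240
  R by row [69, 100, 122, 130, 131, 129, 126, 125, 125, 126, 126, 125, 127, 128, 129, 129, 125, 121, 121, 127]
s 5 84 179.6 201.2 195 207
s 12 82 179.6 201.1 195 207
s 14 84 179.9 200.7 195 206
green [ 0.5635 -0.1234] 0.085 118.0
yellow [ 0.6987 -0.0776] 0.154 51.8
yellow [ 0.559  -0.2711] 0.085 -121.5
red [ 0.6897 -0.1999] 0.086 -0.9
```

```bash
python3 -c "
from workcell import robot;print(robot.finish_job())"
```

```text
the job is handed in; nothing more can be done
None
```

I turned the carousel about 51° clockwise, the shorter way. I then lifted the blue pipette by its handle, hung it on the charging stand and pressed the rocker, and handed the job in at about 28 s. `finish_job` gave no verdict.

To get the tilted grip I pushed the arm against its joint limits high up, which left the tool leaning about 23°.

**Last checks**
- **Carousel:** the empty place is about 5° past the front mark. Green, yellow and red are still at 85–86 mm from the axis.
- **Blue pipette:** the button's position did not change between letting go and the final pictures, taken after the rocker press. It leans roughly 5°, lower end inwards.
- **Rocker:** it reached a hard stop, with the force rising to about 34 N. Its upper end then lost its shadow in the top view. The joint angle itself can't be read directly.
- **Robot:** the gripper is clear and the contact force reads about zero.

**What disagreed**
- The side and top views differed by up to 6 mm, once 12 mm, on the stand's corners.
- Lowering the hook showed light rubbing, about 5 N, probably on the plate and a cheek. I corrected by 1.5–2 mm.
- The last joint reached its range limit (2.82 rad) just before the rocker press. I turned the tool back to clear it.
- I did not measure the bystanders again at the end.

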